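Load an ampoule into its holder and show it to the inspection camera

TASK

Take the ampoule (the tall one with the narrow neck) out of the white tray, slide it foot first all the way down into the cup of the handled holder standing on the desk, and let go of it. Then lift the holder by its handle and present the ampoule to the inspection camera: the middle of the ampoule on the lens axis, 120 mm in front of the lens, square across the line of sight, with its tip up in the camera's picture. Finish while holding it still there by the handle alone, fingers clear of the ampoule, and leave the vials, carton, jar and camera as they are.

Things in the scene. Friction and masses are not known exactly. Their poses are not given: they have to be found in the camera images.
- ampoule: glass ampoule, 112 mm tall, loose, upright in one of the tray's three pockets (which one varies). Straight body 22 mm in diameter from the foot up to 80 mm, then a shoulder, a 10 mm neck at 90 to 94 mm and a 12 mm bulb up to the tip. About 35 g. Origin at the centre of its underside, z along it towards the tip.
- ampoule_mid (a point): the middle of the ampoule, on its axis 56 mm above its underside: the point to bring to the focus.
- tray: fixed white plastic tray, 70 (x) by 200 (y) by 16 mm high, with three round pockets of 27 mm diameter in a row along its y axis at y = -62, 0 and +62 mm; pocket floors are 4 mm above the desk. Two squat capped vials (24 mm diameter, 55 mm tall) stand in the other pockets. Origin at the centre of its underside, on the desk.
- holder: loose grey plastic ampoule holder standing on the desk, about 140 g: a base strip 136 (x) by 36 (y) by 6 mm; at its +x end (axis 50 mm from the origin) an upright round cup, 24.6 mm inside diameter, its mouth widening to about 32 mm over the top 8 mm, rim 48 mm above the strip's underside, inner floor at 9 mm, outside up to 39 mm wide; at its -x end an upright flat tab, the handle. Origin at the centre of the strip's underside, x from handle to cup, z up along the cup.
- seat (a point): centre of the cup's inner floor, 9 mm above the holder's underside and 50 mm from its origin along x: where the ampoule's underside comes to rest.
- handle (a point): point to grip on the handle tab: on its mid-plane, 50 mm from the holder's origin along -x, 38 mm above the holder's underside. The tab is 10 mm thick (holder y), 30 mm wide (holder x) and rises from 6 to 56 mm above the underside.
- camera_stand: fixed inspection camera stand: base plate 120 (x) by 110 (y) by 14 mm, post of 18 mm diameter 35 mm behind (+x of) the origin, and a fork 72 mm wide that carries the camera head at 270 mm height. Origin at the centre of the base's underside; the camera looks along its -x.
- camera_head: black camera head on the fork, a box 70 (x) by 50 (y) by 44 mm with a short lens barrel, pitched down by a varying angle (about 15 to 29 degrees; stiff friction hinge, not to be touched). Origin at its tilt axis, on the lens axis 40 mm behind the lens face. Its -x axis is the line of sight (from the lens outwards), its z axis is up in the picture; the presented ampoule's z axis should be parallel to this z axis (so the tip leans away from the camera).
- focus (a point): empty point on the lens axis, 120 mm in front of the lens face (160 mm from the head's origin along its -x): where the ampoule's middle must be held.
- vial_a: bystander: squat clear glass vial, 24 mm in diameter and 55 mm tall, in a tray pocket. Origin at its underside.
- vial_b: bystander: squat amber glass vial, same size, in a tray pocket. Origin at its underside.
- carton: bystander: pale carton 70 by 130 by 45 mm high on the desk beyond the tray. Origin at its underside.
- jar: bystander: jar, 60 mm in diameter, 75 mm tall, on the desk to the far left. Origin at its underside.
Things that resemble listed ones, but are neither listed nor needed, are in the scene too. Of the things that look like the holder, take the one that is farthest to the robot's right at the start. Leave any blue look-alike of the ampoule alone.

How it is judged:
On the way:
1. the ampoule stands fully down in the holder's cup, let go, the holder still on the desk (distance between ampoule and seat below 0.006 m and angle between ampoule's own z axis and vertical below 0.12 rad and contact force between the fingers and ampoule below 0.1 N and height (world z) of holder below 0.005 m), for 0.2 s.
At the end, for the whole second after the job is handed in: Ampoule seated within 6 mm of the cup floor, its middle within 20 mm of the focus, its axis within 11 degrees of the camera's picture-up axis, tip up; the holder hangs still (under 30 mm/s) in the fingers alone, over 90 mm above the desk, fingers and camera not touching ampoule (distance between ampoule and seat below 0.006 m and distance between ampoule_mid and focus below 0.02 m and angle between the z axis of ampoule and the z axis of camera_head, either way round below 0.2 rad and angle between ampoule's own z axis and vertical below 0.9 rad and height (world z) of holder above 0.09 m and linear speed of holder below 0.03 m/s and contact force between the fingers and holder above 2 N and contact force between the fingers and ampoule below 0.1 N and contact force between each of holder, ampoule and camera_stand below 0.1 N); the arm keeps its last pose, push and grip.
It fails at once if a bystander (vial, carton, jar) is pushed more than 25 mm or tipped over (distance of any of vial_a, vial_b, carton, jar from where it was at the start of the episode above 0.025 m or angle between any of vial_a, vial_b, carton, jar's own z axis and vertical above 0.5 rad).
It fails at once if the camera is knocked out of its setting (distance of focus from where it was at the start of the episode above 0.008 m).
It fails at once if the ampoule is tipped over (angle between ampoule's own z axis and vertical above 1 rad).
It also fails if it takes over 53 s, if anything falls off the work surface, if the arm or the gripper's body presses on something with over 40 N, if the wrist force passes 120 N, or if a joint passes its speed limit or range.

ROBOT

A 7-joint arm with a two-finger parallel gripper is mounted at the origin on the work surface. World frame = base frame: x ahead of the robot, y to its left, z up, the work surface at z = 0. Lengths are in m, angles in rad, forces in N, time in s.
With the tool pointing down it reaches from about 0.425 to 1.025 m from the base axis. Payload 9.4 kg.
Tool frame: the origin (TCP) lies midway between the tips of the shut fingers; the grasp point (between the pads) lies 19 mm behind it; z points along the fingers, y is the line along which they close (so a half turn about z gives the same grasp; the last joint's range is limited). The gripper opens to 85 mm and grips with 20 to 120 N. Pads are 22 mm wide; open, the fingers measure 114 mm over their backs; the gripper's body (76 mm by 85 mm) begins 54 mm behind the grasp point. The pads swing forward as they close: fully open they stand 13 mm farther back than shut.
Start: joints at [-1.27, 0.599, -0.003, 1.599, 0.002, 0.943, -0.08], TCP at [0.267, 0.674, 0.231] pointing down, gripper open.
Joint ranges: [-2.57, 2.57], [-0.35, 1.97], [-1.29, 1.29], [0.11, 2.56], [-1.05, 4.19], [0.11, 1.86], [-2.63, 2.63]. Speed limits (rad/s): [2.22, 2.22, 3.01, 3.01, 3.14, 3.14, 3.14].

INTERFACE

Orientations are given as a rotation vector (axis times angle).
In Python, from workcell import env gives the robot as it stands. The module is installed in compiled form; this text tells all that it offers.
- The arm moves only by the shell command python3 -m creep 'ROWS'. ROWS is JSON, a list of rows, each an object of numbers: "fingers": the gripper command: -1 is shut, 1 is fully open, values between are in proportion; "dx", "dy", "dz": the shift along the tool's x, y, z in units of 0.15 m (1.0 is 0.15 m); "ax", "ay", "az": the turn, a rotation vector about the tool's x, y, z in units of pi/2 rad (1.0 is pi/2 rad). A call has 1 to 10 rows; each row shifts and turns the commanded pose from where the row before left it, along the tool's axes as they then stand; what a row does not reach is not made up. A row lasts 1/10 s, in which the tool goes at most 50 mm and 8.59 degrees, less where a joint would pass 70% of its speed; a pose out of reach is approached as far as the arm can. A call with a number of a shift or a turn outside -1 to 1 is refused whole. A call with a gripper value outside its range is refused whole. The fingers move at their own pace and stop on an object; the grip force is fixed at half the most. Time passes only in rows, so rows that do not move let the fingers close. It gives the time, the measured TCP pose, the force, the opening and the grip force at its end, in the units of the state.
- env.get_state(): the state, without advancing time (a new reading comes with each control period).
- env.grab_frame(name): name is "scene" or "top" or "wrist"; returns the picture (384x512x3 uint8, red, green, blue); there is no depth.
- env.camera_params(name): a dict with "K" (3x3 intrinsics, pixels), "world_from_camera" (4x4, takes a point from camera to world coordinates); the wrist camera has in their place "mount" (4x4, takes a point from camera to tool coordinates, whose origin is the TCP and whose axes are the flange's). Camera axes: x right, y down, z forward; pixel columns grow to the right and rows downward; lengths in m; the calibration is good to about 2 mm. A picture is of the moment at which its call begins: read the wrist's pose just before it. camera_params takes no time and is no camera call.
- env.finish_job(): hands the job in; it is judged then, once.
Trained networks look in the newest picture that a camera, given by its name, has taken for a name from the list of things; names that differ only in an ending like _2 or _b are one class to them, and where a whole thing is asked for, a point or a joint stands for the part that bears it (a point fixed in the world has none). Each returns a list of dicts, best first, with "score" (0 to 1); they miss things now and then, are a little off and sometimes report something else, mostly with a low value. They report only what shows in the picture. A call takes as long as a camera call. They do not tell look-alikes from the thing itself.
- env.recognise(camera, name): "position" ([x, y, z] in m, in world coordinates, good to about 4 mm: the middle of the surface that is visible of it).
- env.spot_point(camera, name): "position" ([x, y, z] in m, in world coordinates, good to about 4 mm: a listed point, or the origin of a listed thing).
The state is a dict: "clock": time; "q": joint angles; "qd": joint speeds; "joint_torque": joint torques, N m; "tool_pos": TCP position; "tcp_rot": TCP orientation; "wrist_force": force on the tool from outside, world axes, zero at the start; "torque": the same for the moment, N m; "gripper_width": finger opening in m; "finger_force": force on a finger pad.
Only numpy, scipy, OpenCV 4.12 (cv2) and the standard library are available. Lean on these libraries where they do the work, as an engineer would, in place of code of your own. Each camera call takes 0.05 s, during which the arm holds its last target. There are 200 camera calls.

## Working session

There is one attempt and no reset: what is moved stays moved. The work goes in short steps, Python scripts to look and compute and a shell command to move; the robot and the scene stay as the last step left them, time stands still between calls to the robot, and variables do not carry over. Pictures are saved under pics/ and viewed, at most 14 in all, crops included, and the job is handed in when it is done.

```bash
mkdir -p pics
cat > h.py <<'E'
import numpy as np, cv2
from scipy.spatial.transform import Rotation as R
from workcell import env
def snap(n,f,crop=None,scale=1):
    im=env.grab_frame(n)
    if crop: im=im[crop[1]:crop[3],crop[0]:crop[2]]
    if scale!=1: im=cv2.resize(im,None,fx=scale,fy=scale,interpolation=cv2.INTER_CUBIC)
    cv2.imwrite('pics/'+f,im[:,:,::-1]); return im
def proj(n,p):
    c=env.camera_params(n)
    if 'world_from_camera' in c: W=c['world_from_camera']
    else:
        s=env.get_state();T=np.eye(4);T[:3,:3]=R.from_rotvec(s['tcp_rot']).as_matrix();T[:3,3]=s['tool_pos'];W=T@c['mount']
    q=np.linalg.inv(W)@np.r_[p,1];u=np.array(c['K'])@q[:3];return (u[:2]/u[2]).round(0)
def delta(pos,Rm,s=None):
    s=s or env.get_state();R0=R.from_rotvec(s['tcp_rot']).as_matrix()
    d=R0.T@(np.array(pos)-s['tool_pos']);a=R.from_matrix(R0.T@Rm).as_rotvec()
    return (d/0.15).round(3),(a/(np.pi/2)).round(3)
E
python3 - <<'E'
from h import *
a=snap('scene','s0.png');b=snap('top','t0.png')
cv2.imwrite('pics/both.png',cv2.resize(np.hstack([a,b]),(800,300))[:,:,::-1])
s=env.get_state();print(s['clock'],s['tool_pos'],s['tcp_rot'])
for c in('scene','top'):
  for n in('ampoule','holder','handle','seat','camera_head','focus','tray','camera_stand','vial_a','carton','jar'):
    try:
      for r in env.spot_point(c,n): print(c,n,np.round(r['position'],3),round(r['score'],2),proj(c,r['position']))
    except Exception as e: print(c,n,e)
E
```

```text
0.1 [0.26728477 0.67347472 0.23049612] [-5.89750695e-01 -3.08562063e+00  2.21518223e-03]
scene ampoule [ 0.461 -0.216  0.002] 0.59 [164. 227.]
scene ampoule [ 0.563 -0.253  0.002] 0.59 [159. 258.]
scene holder [ 0.542  0.31  -0.   ] 0.97 [344. 196.]
scene holder [0.534 0.172 0.003] 0.62 [302. 206.]
scene holder [0.715 0.254 0.006] 0.59 [362. 239.]
scene holder [ 0.461 -0.218  0.003] 0.35 [163. 227.]
scene handle [0.489 0.15  0.038] 0.56 [289. 189.]
scene handle [0.495 0.297 0.04 ] 0.56 [334. 177.]
scene seat [0.588 0.181 0.004] 0.89 [314. 217.]
scene seat [0.591 0.323 0.011] 0.67 [358. 202.]
scene camera_head [ 0.812 -0.045  0.269] 0.82 [282. 225.]
scene tray [ 0.459 -0.222  0.002] 0.89 [161. 227.]
scene camera_stand [ 0.812 -0.047 -0.001] 0.89 [275. 310.]
scene vial_a [ 0.446 -0.279  0.002] 0.7 [139. 230.]
scene vial_a [0.49  0.152 0.04 ] 0.69 [290. 189.]
scene vial_a [ 0.47  -0.157  0.004] 0.6 [186. 223.]
scene carton [ 0.75  -0.351 -0.002] 0.61 [135. 336.]
scene jar [0.716 0.253 0.005] 0.64 [362. 240.]
top ampoule [ 0.46  -0.22   0.005] 0.63 [323. 250.]
top ampoule [ 0.565 -0.252 -0.002] 0.39 [330. 217.]
top holder [0.541 0.31  0.003] 0.97 [156. 230.]
top holder [ 0.538  0.167 -0.001] 0.82 [201. 230.]
top handle [0.491 0.299 0.039] 0.89 [157. 244.]
top handle [0.486 0.156 0.036] 0.64 [204. 245.]
top handle [ 0.536  0.166 -0.004] 0.52 [202. 230.]
top seat [0.584 0.181 0.01 ] 0.86 [196. 215.]
top seat [0.588 0.324 0.008] 0.58 [152. 215.]
top camera_head [ 0.816 -0.048  0.27 ] 0.57 [266. 117.]
top tray [ 0.461 -0.223 -0.   ] 0.93 [323. 250.]
top camera_stand [ 0.808 -0.044 -0.002] 0.6 [264. 147.]
top vial_a [ 0.452 -0.28   0.002] 0.39 [342. 252.]
top vial_a [ 0.472 -0.16   0.004] 0.38 [304. 247.]
top carton [ 0.756 -0.351  0.003] 0.57 [357. 159.]
top jar [0.712 0.254 0.003] 0.7 [174. 178.]
```

View pics/both.png

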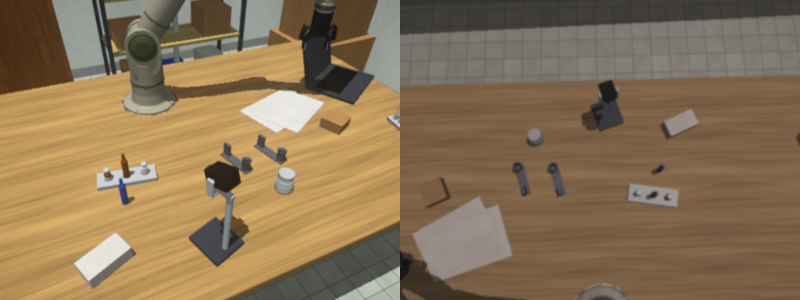

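Run:
```python
import cv2
a=cv2.imread('pics/s0.png')[150:290,100:300];b=cv2.imread('pics/s0.png')[140:290,260:420]
b=cv2.resize(b,(400,375));a=cv2.resize(a,(400,280))
a=cv2.copyMakeBorder(a,0,95,0,0,cv2.BORDER_CONSTANT)
cv2.imwrite('pics/crop1.png',cv2.hconcat([a,b]))
```

```text
(no output)
```

View pics/crop1.png

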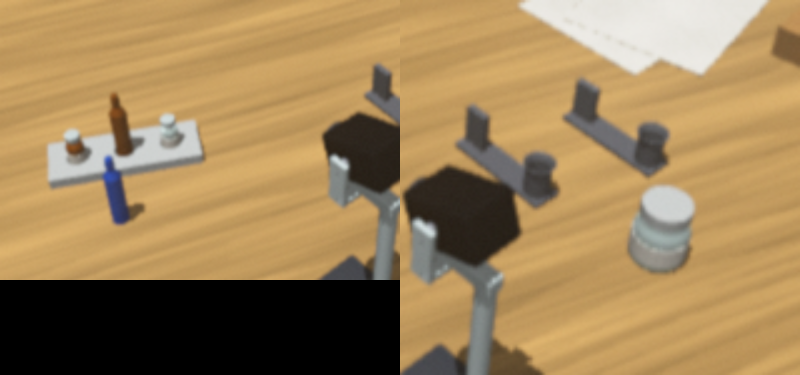

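Candidates in the scene view: the amber ampoule is in the middle pocket at (164,227), and the blue look-alike is at (159,258), which I leave alone. The holders are at (302,206), y=0.17, and (344,196), y=0.31. I take the y=0.17 one as it is farther right. The crop confirms both choices.

```bash
cat >> h.py <<'E'
def down(ang,pitch=0):
    "tool pointing down, tool y at world angle ang"
    y=np.array([np.cos(ang),np.sin(ang),0]);z=np.array([0,0,-1.]);return np.c_[np.cross(y,z),y,z]
def plan(pos,Rm,n=None):
    "constant screw row repeated n times"
    from scipy.linalg import expm
    s=env.get_state();T0=np.eye(4);T0[:3,:3]=R.from_rotvec(s['tcp_rot']).as_matrix();T0[:3,3]=s['tool_pos']
    T1=np.eye(4);T1[:3,:3]=Rm;T1[:3,3]=pos
    D=np.linalg.inv(T0)@T1;w=R.from_matrix(D[:3,:3]).as_rotvec();th=np.linalg.norm(w)
    K=lambda v:np.array([[0,-v[2],v[1]],[v[2],0,-v[0]],[-v[1],v[0],0]])
    W=K(w);V=np.eye(3) if th<1e-6 else np.eye(3)+(1-np.cos(th))/th**2*W+(th-np.sin(th))/th**3*W@W
    v=np.linalg.solve(V,D[:3,3]);X=np.zeros((4,4));X[:3,:3]=W;X[:3,3]=v
    if n is None:
        n=int(np.ceil(max(th/np.radians(8),np.linalg.norm(v)/0.045,1)))
    E=expm(X/n);print('n',n,'d',(E[:3,3]/.15).round(3),'a',(w/n/(np.pi/2)).round(4),'path',[tuple((T0@expm(X*k/4))[:3,3].round(2)) for k in(1,2,3)])
E
python3 - <<'E'
from h import *
plan([0.46,-0.22,0.25],down(-0.18))
from scipy.optimize import minimize
data=[]
for c,f in(('scene','s0.png'),('top','t0.png')):
    im=cv2.imread('pics/'+f);u,v=proj(c,[.813,-.046,.27]).astype(int)
    m=(im.max(2)<60).astype(np.uint8); w=np.zeros_like(m);w[v-35:v+35,u-35:u+35]=1
    n,l,st,ce=cv2.connectedComponentsWithStats(m*w);k=1+np.argmax(st[1:,4]);print(c,(u,v),st[k],ce[k])
    data.append((c,(l==k).astype(np.uint8)))
E
```

```text
n 23 d [-0.272 -0.091 -0.005] a [0.    0.    0.038] path [(np.float64(0.43), np.float64(0.49), np.float64(0.24)), (np.float64(0.52), np.float64(0.26), np.float64(0.24)), (np.float64(0.53), np.float64(0.02), np.float64(0.25))]
scene (np.int64(282), np.int64(225)) [ 262  207   45   39 1128] [285.70833333 225.22074468]
top (np.int64(266), np.int64(117)) [245 103  33  49 836] [261.73923445 127.        ]
```

Run:
```python
import cv2
a=cv2.resize(cv2.imread('pics/s0.png')[190:350,220:330],(412,600),interpolation=cv2.INTER_CUBIC);b=cv2.resize(cv2.imread('pics/t0.png')[90:180,235:290],(367,600),interpolation=cv2.INTER_CUBIC)
cv2.imwrite('pics/crop2.png',cv2.hconcat([a,b]))
```

```text
(no output)
```

View pics/crop2.png

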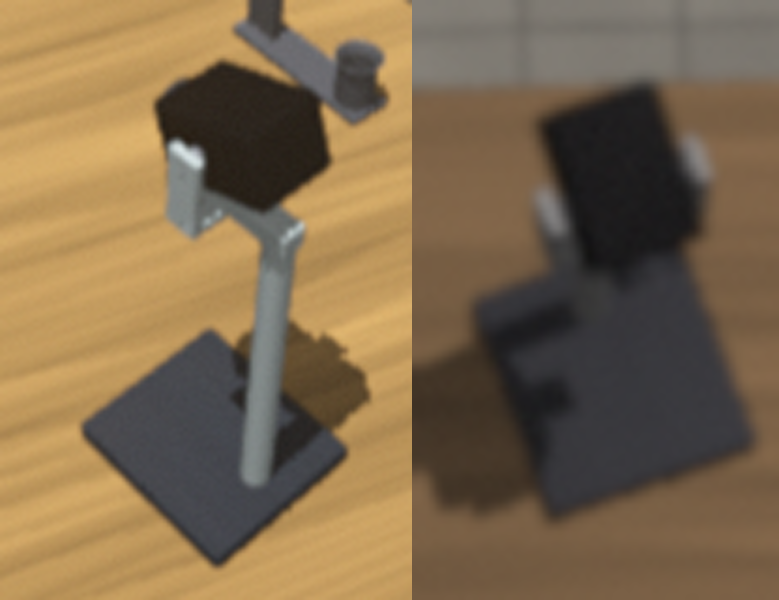

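The crop shows the stand yawed by about +19° and the head pitched down, with its line of sight to the robot's front right. I'll start the transfer move now and fit yaw and pitch from the silhouettes.

Run:
```python
from h import *
from scipy.optimize import minimize,least_squares
# base plate corners
S=lambda u,v:(220+u/3.745,190+v/3.75); Tt=lambda u,v:(235+(u-412)*.15,90+v*.15)
obs=[('scene',S(83,430),(-1,-1)),('scene',S(210,331),(-1,1)),('scene',S(345,452),(1,1)),('scene',S(218,563),(1,-1)),('top',Tt(476,302),0),('top',Tt(549,518),0),('top',Tt(750,441),0)]
def pj(c,p):
    C=env.camera_params(c);q=(np.c_[p,np.ones(len(p))]@np.linalg.inv(C['world_from_camera']).T)[:,:3]@np.array(C['K']).T;return q[:,:2]/q[:,2:]
def res(t):
    r=[];Rz=R.from_euler('z',t[2]).as_matrix();cs={}
    for c in('scene','top'):
        P=np.array([(sx*.06,sy*.055,.014) for sx in(-1,1) for sy in(-1,1)])@Rz.T+[t[0],t[1],0];cs[c]=pj(c,P)
    for c,o,_ in obs:
        d=cs[c]-o;k=np.argmin((d**2).sum(1));r+=list(d[k])
    return r
f=least_squares(res,[.81,-.046,.34]);print('base',f.x,np.abs(f.fun).max())
x0,y0,yaw=f.x
B=np.array([(a,b,c) for a in(-.035,.035) for b in(-.025,.025) for c in(-.022,.022)])
masks={}
for c,fn in(('scene','s0.png'),('top','t0.png')):
    im=cv2.imread('pics/'+fn);thr={'scene':60,'top':45}[c];m=(im.max(2)<thr).astype(np.uint8)
    ctr={'scene':(285,225),'top':(258,115)}[c];w=np.zeros_like(m);cv2.circle(w,ctr,32 if c=='scene' else 22,1,-1)
    n,l,st,ce=cv2.connectedComponentsWithStats(m*w);k=1+np.argmax(st[1:,4]);pts=np.argwhere(l==k)[:,::-1].astype(np.float32)
    masks[c]=(l==k).astype(np.uint8);print(c,st[k])
def hull(c,t):
    M=R.from_euler('zy',[t[3],-t[4]]).as_matrix()  # head -x pitched down -> x up
    return cv2.convexHull(pj(c,(B+[t[5],0,0])@M.T+t[:3]).astype(np.float32))
def cost(t,cams=('scene','top')):
    J=0
    for c in cams:
        s=8;h=hull(c,t);o=np.zeros((384*4,512*4),np.uint8);cv2.fillConvexPoly(o,((h+.5)*4-.5).round().astype(int),1)
        o=cv2.resize(o*255,(512,384),interpolation=cv2.INTER_AREA)/255.
        m=masks[c];J+=np.abs(o-m).sum()
    # priors: barrel/box offset unknown small
    return J+ (((t[:3]-[x0,y0,.27])/.003)**2).sum()*3+((t[3]-yaw)/.02)**2*3+(t[5]/.01)**2*2
for cams in(('scene',),('scene','top')):
  best=None
  for p in np.radians([14,18,22,26,30]):
    r=minimize(cost,[x0,y0,.27,yaw,p,0],args=(cams,),method='Nelder-Mead',options=dict(initial_simplex=np.array([[x0,y0,.27,yaw,p,0]]+[np.array([x0,y0,.27,yaw,p,0])+np.eye(6)[i]*[.004,.004,.004,.03,.05,.01][i] for i in range(6)])))
    print(np.degrees(p),r.fun.round(1),r.x.round(3),np.degrees(r.x[4]).round(1))
```

```text
base [ 0.81473277 -0.0462944   0.32431033] 2.0282291289894943
scene [ 262  207   45   39 1128]
top [255 104  22  29 431]
14.0 291.0 [ 0.813 -0.043  0.266  0.306  0.475 -0.001] 27.2
18.0 291.1 [ 0.813 -0.042  0.265  0.3    0.471 -0.003] 27.0
22.0 289.5 [ 0.815 -0.043  0.268  0.31   0.469 -0.001] 26.9
26.0 292.0 [ 0.815 -0.044  0.269  0.31   0.498 -0.001] 28.5
29.999999999999996 297.7 [ 0.815 -0.044  0.27   0.322  0.506 -0.001] 29.0Traceback (most recent call last):
  File "<stdin>", line 38, in <module>
    res = _minimize_neldermead(fun, x0, args, callback, bounds=bounds,
                               **options)
    fxr = func(xr)
    fx = function(np.copy(x), *(wrapper_args + args))
  File "<stdin>", line 30, in cost
  File "<stdin>", line 26, in hull
  File "<stdin>", line 7, in pj
ValueError: time passes only in moves, steps and waits
```

```bash
R='{"fingers":1,"dx":-0.272,"dy":-0.091,"dz":-0.005,"az":0.038}'; python3 -m creep '[{"fingers":1,"dx":-0.272,"dy":-0.091,"dz":-0.005,"az":0.038},{"fingers":1,"dx":-0.272,"dy":-0.091,"dz":-0.005,"az":0.038},{"fingers":1,"dx":-0.272,"dy":-0.091,"dz":-0.005,"az":0.038},{"fingers":1,"dx":-0.272,"dy":-0.091,"dz":-0.005,"az":0.038},{"fingers":1,"dx":-0.272,"dy":-0.091,"dz":-0.005,"az":0.038},{"fingers":1,"dx":-0.272,"dy":-0.091,"dz":-0.005,"az":0.038},{"fingers":1,"dx":-0.272,"dy":-0.091,"dz":-0.005,"az":0.038},{"fingers":1,"dx":-0.272,"dy":-0.091,"dz":-0.005,"az":0.038},{"fingers":1,"dx":-0.272,"dy":-0.091,"dz":-0.005,"az":0.038},{"fingers":1,"dx":-0.272,"dy":-0.091,"dz":-0.005,"az":0.038}]'
```

```text
$[0]: bad value
```

```bash
python3 -m creep '[{"fingers":1,"dx":-0.272,"dy":-0.091,"dz":-0.005,"ax":0,"ay":0,"az":0.038},{"fingers":1,"dx":-0.272,"dy":-0.091,"dz":-0.005,"ax":0,"ay":0,"az":0.038},{"fingers":1,"dx":-0.272,"dy":-0.091,"dz":-0.005,"ax":0,"ay":0,"az":0.038},{"fingers":1,"dx":-0.272,"dy":-0.091,"dz":-0.005,"ax":0,"ay":0,"az":0.038},{"fingers":1,"dx":-0.272,"dy":-0.091,"dz":-0.005,"ax":0,"ay":0,"az":0.038},{"fingers":1,"dx":-0.272,"dy":-0.091,"dz":-0.005,"ax":0,"ay":0,"az":0.038},{"fingers":1,"dx":-0.272,"dy":-0.091,"dz":-0.005,"ax":0,"ay":0,"az":0.038},{"fingers":1,"dx":-0.272,"dy":-0.091,"dz":-0.005,"ax":0,"ay":0,"az":0.038},{"fingers":1,"dx":-0.272,"dy":-0.091,"dz":-0.005,"ax":0,"ay":0,"az":0.038},{"fingers":1,"dx":-0.272,"dy":-0.091,"dz":-0.005,"ax":0,"ay":0,"az":0.038}]'
```

```text
clock: 2.2
tool_pos: [0.5082, 0.3228, 0.239]
tcp_rot: [1.475, 2.774, 0.001]
wrist_force: [0.0, -0.3, -0.7]
gripper_width: 0.0853
finger_force: 0.0
```

```bash
python3 -m creep '[{"fingers":1,"dx":-0.272,"dy":-0.091,"dz":-0.005,"ax":0,"ay":0,"az":0.038},{"fingers":1,"dx":-0.272,"dy":-0.091,"dz":-0.005,"ax":0,"ay":0,"az":0.038},{"fingers":1,"dx":-0.272,"dy":-0.091,"dz":-0.005,"ax":0,"ay":0,"az":0.038},{"fingers":1,"dx":-0.272,"dy":-0.091,"dz":-0.005,"ax":0,"ay":0,"az":0.038},{"fingers":1,"dx":-0.272,"dy":-0.091,"dz":-0.005,"ax":0,"ay":0,"az":0.038},{"fingers":1,"dx":-0.272,"dy":-0.091,"dz":-0.005,"ax":0,"ay":0,"az":0.038},{"fingers":1,"dx":-0.272,"dy":-0.091,"dz":-0.005,"ax":0,"ay":0,"az":0.038},{"fingers":1,"dx":-0.272,"dy":-0.091,"dz":-0.005,"ax":0,"ay":0,"az":0.038},{"fingers":1,"dx":-0.272,"dy":-0.091,"dz":-0.005,"ax":0,"ay":0,"az":0.038},{"fingers":1,"dx":-0.272,"dy":-0.091,"dz":-0.005,"ax":0,"ay":0,"az":0.038}]'
cat > headfit.py <<'E'
from h import *
from scipy.optimize import minimize
def pj(c,p):
    C=cams[c];q=(np.c_[p,np.ones(len(p))]@np.linalg.inv(C['world_from_camera']).T)[:,:3]@np.array(C['K']).T;return q[:,:2]/q[:,2:]
cams={c:env.camera_params(c) for c in('scene','top')}
x0,y0,yaw=.8147,-.0463,.3243
B=np.array([(a,b,c) for a in(-.035,.035) for b in(-.025,.025) for c in(-.022,.022)])
masks={};ign={}
for c,fn in(('scene','s0.png'),('top','t0.png')):
    im=cv2.imread('pics/'+fn).astype(int);m=(im.max(2)<{'scene':60,'top':45}[c]).astype(np.uint8)
    ctr={'scene':(285,225),'top':(258,115)}[c];w=np.zeros_like(m);cv2.circle(w,ctr,32 if c=='scene' else 22,1,-1)
    n,l,st,ce=cv2.connectedComponentsWithStats(m*w);k=1+np.argmax(st[1:,4])
    masks[c]=(l==k).astype(np.uint8)
    g=((im[:,:,2]-im[:,:,0]<15)&(im.max(2)>=60)).astype(np.uint8)
    ign[c]=cv2.dilate(g,np.ones((3,3)))
def cost(t,cs):
    J=0;M=R.from_euler('ZY',[t[3],-t[4]]).as_matrix()
    for c in cs:
        h=cv2.convexHull(pj(c,(B+[t[5],0,0])@M.T+t[:3]).astype(np.float32));o=np.zeros((384*4,512*4),np.uint8)
        cv2.fillConvexPoly(o,((h+.5)*4-.5).round().astype(int),1)
        o=cv2.resize(o*255,(512,384),interpolation=cv2.INTER_AREA)/255.;J+=(np.abs(o-masks[c])*(1-ign[c])).sum()
    return J+(((t[:3]-[x0,y0,.27])/.003)**2).sum()*3+((t[3]-yaw)/.02)**2*3+(t[5]/.01)**2*2
for cs in(('scene',),('top',),('scene','top')):
  for p in np.radians([16,22,28]):
    i=np.array([x0,y0,.27,yaw,p,0]);r=minimize(cost,i,args=(cs,),method='Nelder-Mead',options=dict(initial_simplex=np.vstack([i,i+np.diag([.004,.004,.004,.03,.05,.01])])))
    print(cs,r.fun.round(1),r.x.round(3),np.degrees(r.x[4]).round(1))
E
python3 headfit.py; python3 -c "
from h import *
plan([.46,-.22,.25],down(-.18))"
```

```text
clock: 3.2
tool_pos: [0.5092, -0.1013, 0.2466]
tcp_rot: [2.224, 2.217, 0.001]
wrist_force: [0.8, -0.5, 0.4]
gripper_width: 0.0854
finger_force: 0.0
('scene',) 125.9 [ 0.814 -0.046  0.266  0.308  0.359  0.001] 20.5
('scene',) 107.8 [ 0.814 -0.045  0.267  0.305  0.467  0.001] 26.7
('scene',) 101.2 [ 0.815 -0.045  0.269  0.32   0.517  0.001] 29.6
('top',) 63.5 [ 0.815 -0.045  0.269  0.32   0.319 -0.002] 18.3
('top',) 68.9 [ 0.814 -0.045  0.27   0.326  0.403 -0.002] 23.1
('top',) 79.8 [ 0.814 -0.046  0.27   0.324  0.528 -0.005] 30.2
('scene', 'top') 182.8 [ 0.816 -0.044  0.266  0.301  0.385 -0.002] 22.1
('scene', 'top') 181.8 [ 0.816 -0.043  0.266  0.306  0.437 -0.003] 25.1
('scene', 'top') 181.0 [ 0.817 -0.044  0.269  0.308  0.507 -0.003] 29.1
n 3 d [-0.27  -0.093 -0.008] a [0.0002 0.     0.0376] path [(np.float64(0.5), np.float64(-0.13), np.float64(0.25)), (np.float64(0.49), np.float64(-0.16), np.float64(0.25)), (np.float64(0.47), np.float64(-0.19), np.float64(0.25))]
```

```bash
python3 -m creep '[{"fingers":1,"dx":-0.27,"dy":-0.093,"dz":-0.008,"ax":0,"ay":0,"az":0.038},{"fingers":1,"dx":-0.27,"dy":-0.093,"dz":-0.008,"ax":0,"ay":0,"az":0.038},{"fingers":1,"dx":-0.27,"dy":-0.093,"dz":-0.008,"ax":0,"ay":0,"az":0.038},{"fingers":1,"dx":0,"dy":0,"dz":0,"ax":0,"ay":0,"az":0},{"fingers":1,"dx":0,"dy":0,"dz":0,"ax":0,"ay":0,"az":0}]'
python3 - <<'E'
from h import *
snap('wrist','w1.png');print(env.camera_params('wrist')['mount'].round(3).tolist())
for n in('ampoule','tray','vial_a'):
  for r in env.spot_point('wrist',n): print(n,np.round(r['position'],3),round(r['score'],2),proj('wrist',r['position']))
for r in env.recognise('wrist','ampoule'): print(np.round(r['position'],3),round(r['score'],2),proj('wrist',r['position']))
E
```

```text
clock: 3.7
tool_pos: [0.46, -0.2189, 0.2501]
tcp_rot: [2.414, 2.01, 0.001]
wrist_force: [0.4, 1.0, 0.1]
gripper_width: 0.0853
finger_force: 0.0
[[0.0, -0.953, -0.304, 0.079], [1.0, -0.0, 0.001, 0.001], [-0.001, -0.304, 0.953, -0.144], [0.0, 0.0, 0.0, 1.0]]
ampoule [ 0.563 -0.249  0.001] 0.74 [340. 173.]
ampoule [ 0.462 -0.219  0.004] 0.69 [260. 165.]
tray [ 0.464 -0.222 -0.004] 0.95 [262. 165.]
vial_a [ 0.451 -0.281  0.003] 0.67 [260. 211.]
vial_a [ 0.466 -0.161  0.003] 0.62 [255. 118.]
[ 0.466 -0.214  0.09 ] 0.91 [263. 176.]
[ 0.558 -0.25   0.077] 0.59 [353. 191.]
```

View pics/w1.png

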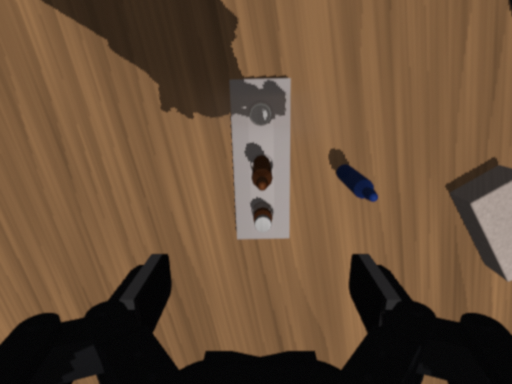

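The picture shows the amber ampoule at (262,170) in the middle pocket, between the vials at (261,113) and (262,217). The blue one at (355,182) is well clear, and the fingers straddle the ampoule across the tray's width.

```bash
python3 -c "
from h import *
print(proj('wrist',[.461,-.22,.004]),proj('wrist',[.461,-.22,.113]))
print(delta([.461,-.22,.052],down(-.18)))"
```

```text
[259. 165.] [259. 189.]
(array([-0.02 ,  0.004,  1.319]), array([-0.   , -0.   ,  0.002]))
```

```bash
python3 -m creep '[{"fingers":1,"dx":-0.015,"dy":0.016,"dz":0.264,"ax":0,"ay":0,"az":0},{"fingers":1,"dx":0,"dy":0,"dz":0.264,"ax":0,"ay":0,"az":0},{"fingers":1,"dx":0,"dy":0,"dz":0.264,"ax":0,"ay":0,"az":0},{"fingers":1,"dx":0,"dy":0,"dz":0.264,"ax":0,"ay":0,"az":0},{"fingers":1,"dx":0,"dy":0,"dz":0.264,"ax":0,"ay":0,"az":0},{"fingers":1,"dx":0,"dy":0,"dz":0,"ax":0,"ay":0,"az":0},{"fingers":0,"dx":0,"dy":0,"dz":0,"ax":0,"ay":0,"az":0},{"fingers":-1,"dx":0,"dy":0,"dz":0,"ax":0,"ay":0,"az":0},{"fingers":-1,"dx":0,"dy":0,"dz":0,"ax":0,"ay":0,"az":0},{"fingers":-1,"dx":0,"dy":0,"dz":0,"ax":0,"ay":0,"az":0}]'; python3 -m creep '[{"fingers":-1,"dx":0,"dy":0,"dz":0,"ax":0,"ay":0,"az":0},{"fingers":-1,"dx":0,"dy":0,"dz":0,"ax":0,"ay":0,"az":0},{"fingers":-1,"dx":0,"dy":0,"dz":0,"ax":0,"ay":0,"az":0},{"fingers":-1,"dx":0,"dy":0,"dz":0,"ax":0,"ay":0,"az":0}]'
```

```text
clock: 4.95
tool_pos: [0.4632, -0.2209, 0.0535]
tcp_rot: [2.41, 2.012, 0.002]
wrist_force: [-0.6, -0.2, -0.3]
gripper_width: 0.0279
finger_force: 0.0
clock: 5.35
tool_pos: [0.4631, -0.221, 0.0533]
tcp_rot: [2.41, 2.012, 0.003]
wrist_force: [-0.7, 0.1, 11.2]
gripper_width: 0.0206
finger_force: 58.2
```

```bash
python3 -m creep '[{"fingers":-1,"dx":0,"dy":0,"dz":-0.1,"ax":0,"ay":0,"az":0},{"fingers":-1,"dx":0,"dy":0,"dz":-0.2,"ax":0,"ay":0,"az":0},{"fingers":-1,"dx":0,"dy":0,"dz":-0.3,"ax":0,"ay":0,"az":0},{"fingers":-1,"dx":0,"dy":0,"dz":-0.3,"ax":0,"ay":0,"az":0},{"fingers":-1,"dx":0,"dy":0,"dz":-0.2,"ax":0,"ay":0,"az":0},{"fingers":-1,"dx":0,"dy":0,"dz":-0.1,"ax":0,"ay":0,"az":0}]'
python3 -c "
from h import *
plan([.586,.181,.23],down(.56),10)
plan([.586,.181,.23],down(.56),14)"
```

```text
clock: 5.95
tool_pos: [0.4629, -0.2212, 0.2354]
tcp_rot: [2.409, 2.011, 0.005]
wrist_force: [-0.1, 0.6, -0.9]
gripper_width: 0.0204
finger_force: 58.7
n 10 d [0.258 0.125 0.004] a [ 0.0003  0.0001 -0.0471] path [(np.float64(0.52), np.float64(-0.13), np.float64(0.23)), (np.float64(0.56), np.float64(-0.03), np.float64(0.23)), (np.float64(0.58), np.float64(0.07), np.float64(0.23))]
n 14 d [0.184 0.091 0.003] a [ 0.0002  0.0001 -0.0336] path [(np.float64(0.52), np.float64(-0.13), np.float64(0.23)), (np.float64(0.56), np.float64(-0.03), np.float64(0.23)), (np.float64(0.58), np.float64(0.07), np.float64(0.23))]
```

```bash
python3 -m creep '[{"fingers":-1,"dx":0.258,"dy":0.125,"dz":0.004,"ax":0,"ay":0,"az":-0.047},{"fingers":-1,"dx":0.258,"dy":0.125,"dz":0.004,"ax":0,"ay":0,"az":-0.047},{"fingers":-1,"dx":0.258,"dy":0.125,"dz":0.004,"ax":0,"ay":0,"az":-0.047},{"fingers":-1,"dx":0.258,"dy":0.125,"dz":0.004,"ax":0,"ay":0,"az":-0.047},{"fingers":-1,"dx":0.258,"dy":0.125,"dz":0.004,"ax":0,"ay":0,"az":-0.047},{"fingers":-1,"dx":0.258,"dy":0.125,"dz":0.004,"ax":0,"ay":0,"az":-0.047},{"fingers":-1,"dx":0.258,"dy":0.125,"dz":0.004,"ax":0,"ay":0,"az":-0.047},{"fingers":-1,"dx":0.258,"dy":0.125,"dz":0.004,"ax":0,"ay":0,"az":-0.047},{"fingers":-1,"dx":0.258,"dy":0.125,"dz":0.004,"ax":0,"ay":0,"az":-0.047},{"fingers":-1,"dx":0.258,"dy":0.125,"dz":0.004,"ax":0,"ay":0,"az":-0.047}]'
python3 -m creep '[{"fingers":-1,"dx":0,"dy":0,"dz":0,"ax":0,"ay":0,"az":0},{"fingers":-1,"dx":0,"dy":0,"dz":0,"ax":0,"ay":0,"az":0}]'
python3 - <<'E'
from h import *
snap('wrist','w2.png')
for n in('seat','handle','holder','ampoule','ampoule_mid'):
  for r in env.spot_point('wrist',n): print(n,np.round(r['position'],3),round(r['score'],2),proj('wrist',r['position']))
E
```

```text
clock: 6.95
tool_pos: [0.586, 0.1827, 0.2265]
tcp_rot: [1.519, 2.749, 0.001]
wrist_force: [0.4, -0.9, -1.3]
gripper_width: 0.0204
finger_force: 58.7
clock: 7.15
tool_pos: [0.5855, 0.182, 0.2262]
tcp_rot: [1.52, 2.749, 0.0]
wrist_force: [-0.4, 0.3, -0.6]
gripper_width: 0.02
finger_force: 58.7
seat [0.581 0.186 0.008] 0.89 [258. 160.]
seat [0.59  0.327 0.012] 0.74 [336.  54.]
handle [0.486 0.156 0.036] 0.8 [169. 142.]
handle [0.494 0.298 0.041] 0.71 [242.  19.]
holder [ 0.541  0.165 -0.003] 0.66 [221. 155.]
holder [ 0.545  0.315 -0.002] 0.6 [292.  42.]
ampoule [0.588 0.186 0.18 ] 0.7 [266. 216.]
ampoule_mid [0.585 0.183 0.233] 0.78 [260. 256.]
```

View pics/w2.png

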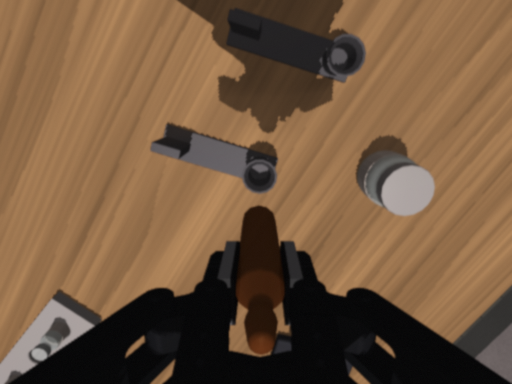

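```bash
cat >> h.py <<'E'
def back(n,uv,z):
    c=env.camera_params(n);s=env.get_state()
    if 'mount' in c:
        T=np.eye(4);T[:3,:3]=R.from_rotvec(s['tcp_rot']).as_matrix();T[:3,3]=s['tool_pos'];W=T@c['mount']
    else: W=c['world_from_camera']
    d=W[:3,:3]@np.linalg.inv(c['K'])@[*uv,1];return W[:3,3]+d*(z-W[2,3])/d[2]
E
python3 - <<'E'
from h import *
im=cv2.imread('pics/w2.png')
c=cv2.resize(im[130:230,200:320],(720,600),interpolation=cv2.INTER_CUBIC);cv2.imwrite('pics/w2c.png',c)
s=env.get_state();t=s['tool_pos'];M=R.from_rotvec(s['tcp_rot']).as_matrix()
print(M.round(3).tolist())
for k in(48.5,-63.5,-31.5): print(proj('wrist',t+M@[0,0,k/1000]))
print(back('wrist',(260,177),.048),proj('wrist',[.584,.183,.009]),proj('wrist',[.584,.183,.048]))
E
```

```text
[[-0.528, 0.849, 0.0], [0.849, 0.528, -0.0], [-0.0, 0.0, -1.0]]
[258. 221.]
[257. 351.]
[257. 292.]
[0.58871213 0.17850785 0.048     ] [259. 164.] [258. 171.]
```

View pics/w2c.png

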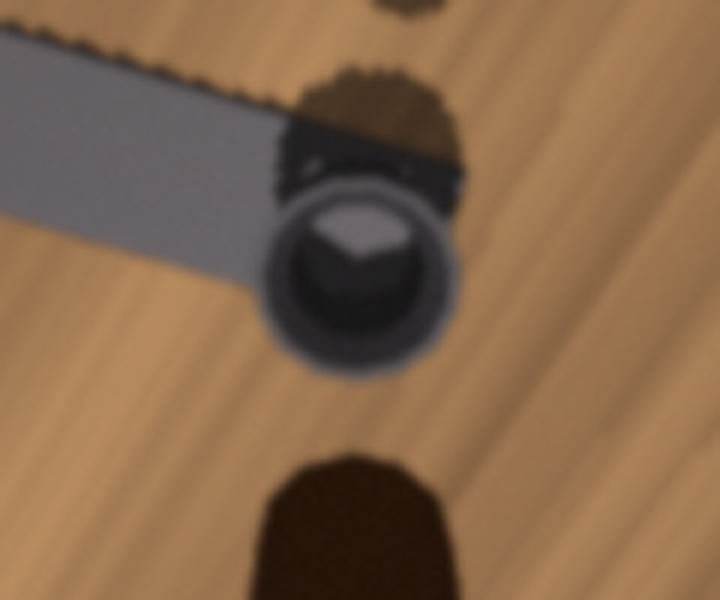

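```bash
python3 -c "
from h import *
print(delta([.5872,.1797,.115],down(.56)))"
```

```text
(array([-0.003,  0.006,  0.741]), array([ 0.   ,  0.   , -0.002]))
```

```bash
python3 -m creep '[{"fingers":-1,"dx":0,"dy":0.004,"dz":0.25,"ax":0,"ay":0,"az":0},{"fingers":-1,"dx":0,"dy":0,"dz":0.25,"ax":0,"ay":0,"az":0},{"fingers":-1,"dx":0,"dy":0,"dz":0.17,"ax":0,"ay":0,"az":0},{"fingers":-1,"dx":0,"dy":0,"dz":0.07,"ax":0,"ay":0,"az":0},{"fingers":-1,"dx":0,"dy":0,"dz":0,"ax":0,"ay":0,"az":0},{"fingers":-1,"dx":0,"dy":0,"dz":0,"ax":0,"ay":0,"az":0},{"fingers":-1,"dx":0,"dy":0,"dz":0,"ax":0,"ay":0,"az":0}]'
python3 - <<'E'
from h import *
for i in range(3): print(env.get_state()['tool_pos'])
im=snap('wrist','w3.png');c=cv2.resize(im[140:260,190:330],(700,600),interpolation=cv2.INTER_CUBIC);cv2.imwrite('pics/w3c.png',c[:,:,::-1])
s=env.get_state();t=s['tool_pos'];M=R.from_rotvec(s['tcp_rot']).as_matrix();print(t)
print('foot',proj('wrist',t+M@[0,0,.0485]),'rim if centred',proj('wrist',[t[0],t[1],.048]))
E
```

```text
clock: 8.15
tool_pos: [0.5875, 0.1814, 0.1164]
tcp_rot: [1.523, 2.746, 0.003]
wrist_force: [-0.6, -0.1, -0.4]
gripper_width: 0.0203
finger_force: 58.8
[0.58745044 0.18136703 0.11640992]
[0.58745044 0.18136703 0.11640992]
[0.58745044 0.18136703 0.11640992]
[0.58732813 0.18145822 0.11636504]
foot [258. 221.] rim if centred [258. 210.]
```

View pics/w3c.png

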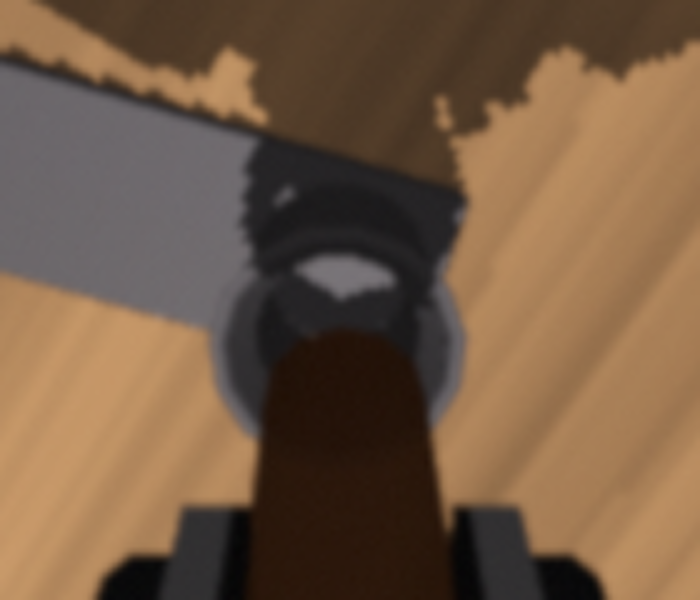

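The cup rim is centred at about pixel (257.5,211), and the foot is at column 259 and nearly centred in the row direction, so I'll shift about −1 mm in y and insert.

```bash
python3 -m creep '[{"fingers":-1,"dx":0,"dy":-0.007,"dz":0.08,"ax":0,"ay":0,"az":0},{"fingers":-1,"dx":0,"dy":0,"dz":0.08,"ax":0,"ay":0,"az":0},{"fingers":-1,"dx":0,"dy":0,"dz":0.06,"ax":0,"ay":0,"az":0},{"fingers":-1,"dx":0,"dy":0,"dz":0,"ax":0,"ay":0,"az":0}]'
```

```text
clock: 8.6
tool_pos: [0.5849, 0.1805, 0.0801]
tcp_rot: [-1.522, -2.746, 0.003]
wrist_force: [-0.9, 0.0, -0.9]
gripper_width: 0.0202
finger_force: 58.9
```

```bash
python3 -m creep '[{"fingers":-1,"dx":0,"dy":0,"dz":0.05,"ax":0,"ay":0,"az":0},{"fingers":-1,"dx":0,"dy":0,"dz":0.05,"ax":0,"ay":0,"az":0},{"fingers":-1,"dx":0,"dy":0,"dz":0.03,"ax":0,"ay":0,"az":0},{"fingers":-1,"dx":0,"dy":0,"dz":0,"ax":0,"ay":0,"az":0},{"fingers":-1,"dx":0,"dy":0,"dz":0,"ax":0,"ay":0,"az":0}]'
```

```text
clock: 9.1
tool_pos: [0.5856, 0.1807, 0.0623]
tcp_rot: [-1.523, -2.748, 0.0]
wrist_force: [0.5, -0.0, -0.0]
gripper_width: 0.0201
finger_force: 58.9
```

```bash
python3 -m creep '[{"fingers":-1,"dx":0,"dy":0,"dz":0.01,"ax":0,"ay":0,"az":0},{"fingers":-1,"dx":0,"dy":0,"dz":0.01,"ax":0,"ay":0,"az":0},{"fingers":-1,"dx":0,"dy":0,"dz":0.01,"ax":0,"ay":0,"az":0},{"fingers":-1,"dx":0,"dy":0,"dz":0,"ax":0,"ay":0,"az":0}]'
```

```text
clock: 9.5
tool_pos: [0.5858, 0.1808, 0.0585]
tcp_rot: [1.523, 2.747, 0.001]
wrist_force: [-0.6, -0.4, 5.4]
gripper_width: 0.0203
finger_force: 59.5
```

```bash
python3 -m creep '[{"fingers":1,"dx":0,"dy":0,"dz":0,"ax":0,"ay":0,"az":0},{"fingers":1,"dx":0,"dy":0,"dz":0,"ax":0,"ay":0,"az":0},{"fingers":1,"dx":0,"dy":0,"dz":0,"ax":0,"ay":0,"az":0},{"fingers":1,"dx":0,"dy":0,"dz":0,"ax":0,"ay":0,"az":0},{"fingers":1,"dx":0,"dy":0,"dz":0,"ax":0,"ay":0,"az":0},{"fingers":1,"dx":0,"dy":0,"dz":-0.15,"ax":0,"ay":0,"az":0},{"fingers":1,"dx":0,"dy":0,"dz":-0.3,"ax":0,"ay":0,"az":0},{"fingers":1,"dx":0,"dy":0,"dz":-0.3,"ax":0,"ay":0,"az":0},{"fingers":1,"dx":0,"dy":0,"dz":-0.3,"ax":0,"ay":0,"az":0},{"fingers":1,"dx":0,"dy":0,"dz":-0.15,"ax":0,"ay":0,"az":0}]'
python3 - <<'E'
from h import *
# next hover above handle, tool y along holder y; consider both options
for a in(1.85,1.85-np.pi): plan([.487,.154,.235],down(a))
s=env.get_state();print(s['q'].round(2))
E
```

```text
clock: 10.5
tool_pos: [0.5868, 0.1809, 0.2419]
tcp_rot: [1.522, 2.745, 0.006]
wrist_force: [1.5, 0.1, 0.4]
gripper_width: 0.0852
finger_force: 0.0
n 10 d [ 0.057 -0.047  0.004] a [ 0.0002  0.0002 -0.0822] path [(np.float64(0.56), np.float64(0.19), np.float64(0.24)), (np.float64(0.53), np.float64(0.18), np.float64(0.24)), (np.float64(0.51), np.float64(0.17), np.float64(0.24))]
n 14 d [-0.03  -0.048  0.003] a [ 0.0002 -0.0002  0.0841] path [(np.float64(0.57), np.float64(0.16), np.float64(0.24)), (np.float64(0.54), np.float64(0.14), np.float64(0.24)), (np.float64(0.51), np.float64(0.14), np.float64(0.24))]
[-0.55  0.46  0.23  1.87 -0.14  0.83  0.31]
```

Run:
```python
from h import *
M=np.array(env.camera_params('wrist')['mount'])
for el,az,dist in((-38,-60,.36),(-35,-65,.40),(-45,-55,.36)):
    e,a=np.radians([el,az]);d=np.array([np.cos(e)*np.cos(a),np.cos(e)*np.sin(a),np.sin(e)])
    right=np.cross(d,[0,0,1]);right/=np.linalg.norm(right);right=-right;downv=np.cross(d,right)
    W=np.eye(4);W[:3,:3]=np.c_[right,downv,d];W[:3,3]=np.array([.80,-.04,.265])-dist*d
    T=W@np.linalg.inv(M);print(W[:3,3].round(3),T[:3,3].round(3),T[:3,2].round(2))
    plan(T[:3,3],T[:3,:3])
```

```text
[0.658 0.206 0.487] [0.73  0.079 0.412] [ 0.28 -0.49 -0.83]
n 6 d [-0.223  0.077 -0.141] a [ 0.0017 -0.0634  0.0035] path [(np.float64(0.63), np.float64(0.15), np.float64(0.27)), (np.float64(0.67), np.float64(0.12), np.float64(0.31)), (np.float64(0.7), np.float64(0.1), np.float64(0.36))]
[0.662 0.257 0.494] [0.724 0.121 0.427] [ 0.26 -0.55 -0.8 ]
n 6 d [-0.185  0.099 -0.166] a [ 0.0048 -0.0689  0.0124] path [(np.float64(0.63), np.float64(0.16), np.float64(0.28)), (np.float64(0.66), np.float64(0.14), np.float64(0.33)), (np.float64(0.7), np.float64(0.13), np.float64(0.37))]
[0.654 0.169 0.52 ] [0.731 0.057 0.428] [ 0.26 -0.38 -0.89]
n 6 d [-0.242  0.06  -0.163] a [-0.0008 -0.0504 -0.0056] path [(np.float64(0.63), np.float64(0.14), np.float64(0.28)), (np.float64(0.66), np.float64(0.11), np.float64(0.32)), (np.float64(0.7), np.float64(0.08), np.float64(0.37))]
```

```bash
python3 -m creep '[{"fingers":1,"dx":-0.185,"dy":0.1,"dz":-0.166,"ax":0.005,"ay":-0.069,"az":0.012},{"fingers":1,"dx":-0.185,"dy":0.1,"dz":-0.166,"ax":0.005,"ay":-0.069,"az":0.012},{"fingers":1,"dx":-0.185,"dy":0.1,"dz":-0.166,"ax":0.005,"ay":-0.069,"az":0.012},{"fingers":1,"dx":-0.185,"dy":0.1,"dz":-0.166,"ax":0.005,"ay":-0.069,"az":0.012},{"fingers":1,"dx":-0.185,"dy":0.1,"dz":-0.166,"ax":0.005,"ay":-0.069,"az":0.012},{"fingers":1,"dx":-0.185,"dy":0.1,"dz":-0.166,"ax":0.005,"ay":-0.069,"az":0.012},{"fingers":1,"dx":0,"dy":0,"dz":0,"ax":0,"ay":0,"az":0},{"fingers":1,"dx":0,"dy":0,"dz":0,"ax":0,"ay":0,"az":0},{"fingers":1,"dx":0,"dy":0,"dz":0,"ax":0,"ay":0,"az":0}]'
python3 - <<'E'
from h import *
import json
s=env.get_state();json.dump([list(s['tool_pos']),list(s['tcp_rot'])],open('w4.json','w'))
im=snap('wrist','w4.png');im=im[::-1,::-1]
cv2.imwrite('pics/w4r.png',cv2.resize(im,(768,576),interpolation=cv2.INTER_CUBIC)[:,:,::-1])
for r in env.spot_point('wrist','camera_head')+env.spot_point('wrist','focus'): print(r['position'],r['score'])
E
```

```text
clock: 11.4
tool_pos: [0.7236, 0.122, 0.4213]
tcp_rot: [1.369, 2.16, -0.474]
wrist_force: [-0.2, 0.2, 0.0]
gripper_width: 0.0853
finger_force: 0.0
[0.8099, -0.0507, 0.2648] 0.73
[0.7551, -0.3525, -0.0014] 0.61
```

View pics/w4r.png

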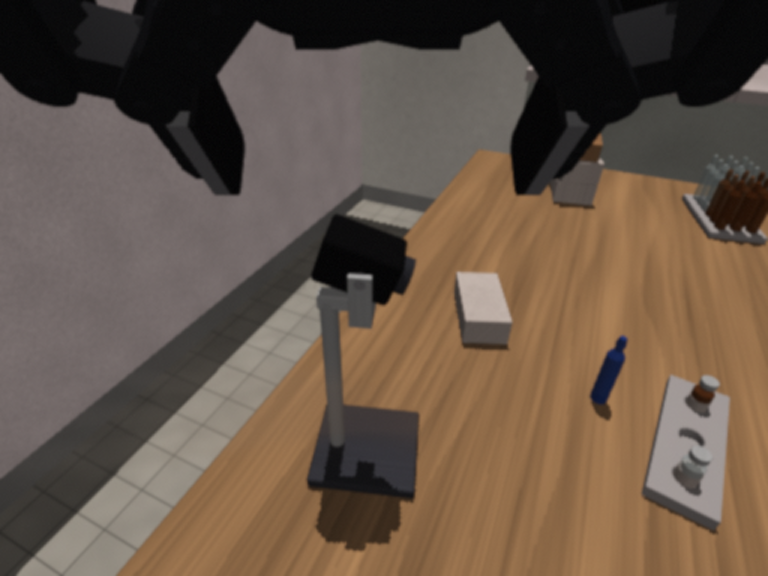

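```bash
cat > fit2.py <<'E'
from h import *
import json
from scipy.optimize import minimize
c=env.camera_params('wrist');p,r=json.load(open('w4.json'))
T=np.eye(4);T[:3,:3]=R.from_rotvec(r).as_matrix();T[:3,3]=p;Wi=np.linalg.inv(T@c['mount']);K=np.array(c['K'])
pj=lambda P:(lambda q:q[:,:2]/q[:,2:])(((np.c_[P,np.ones(len(P))]@Wi.T)[:,:3])@K.T)
im=cv2.imread('pics/w4.png').astype(int);m=(im.max(2)<50).astype(np.uint8)
w=np.zeros_like(m);cv2.circle(w,(int(511-362/1.5),int(383-258/1.5)),42,1,-1)
n,l,st,ce=cv2.connectedComponentsWithStats(m*w);k=1+np.argmax(st[1:,4]);mask=(l==k).astype(np.uint8);print(st[k])
ign=cv2.dilate((((im[:,:,2]-im[:,:,0])<12)&(im.max(2)>90)&(w>0)).astype(np.uint8),np.ones((3,3)))
# only ignore bright-grey near fork
box=np.zeros_like(ign);box[383-int(335/1.5):383-int(268/1.5),511-int(380/1.5):511-int(315/1.5)]=1;ign=ign*box
B=np.array([(a,b,d) for a in(-.035,.035) for b in(-.025,.025) for d in(-.022,.022)])
A=np.linspace(0,6.28,24)
def render(t):
    M=R.from_euler('ZY',[t[3],-t[4]]).as_matrix();o=np.zeros((384*4,512*4),np.uint8)
    C=np.array([(x,t[5]*np.cos(a),t[5]*np.sin(a)) for x in(-.03,-.04) for a in A])
    for Q in(B,C):
        h=cv2.convexHull(pj((Q)@M.T+t[:3]).astype(np.float32));cv2.fillConvexPoly(o,((h+.5)*4-.5).round().astype(int),1)
    return cv2.resize(o*255,(512,384),interpolation=cv2.INTER_AREA)/255.
def cost(t): return (np.abs(render(t)-mask)*(1-ign)).sum()+(((t[:3]-[.814,-.046,.27])/.004)**2).sum()*3+((t[3]-.32)/.03)**2*3+(0 if .005<t[5]<.02 else 1e3)
for p0 in np.radians([16,22,28]):
    i=np.array([.814,-.046,.27,.32,p0,.016]);s=minimize(cost,i,method='Nelder-Mead',options=dict(maxfev=1500,initial_simplex=np.vstack([i,i+np.diag([.004,.004,.004,.03,.06,.003])])))
    t=s.x;M=R.from_euler('ZY',[t[3],-t[4]]).as_matrix();print(s.fun.round(1),t.round(4),'pitch',np.degrees(t[4]).round(1),'focus',(t[:3]-.16*M[:,0]).round(4))
E
python3 fit2.py
```

```text
[ 236  181   69   61 2502]
398.5 [ 0.8198 -0.0471  0.2699  0.3059  0.3069  0.0158] pitch 17.6 focus [ 0.6743 -0.0931  0.2216]
397.0 [ 0.8198 -0.0469  0.2709  0.36    0.3902  0.0149] pitch 22.4 focus [ 0.6813 -0.0991  0.2101]
371.2 [ 0.8221 -0.0511  0.2685  0.3718  0.398   0.0186] pitch 22.8 focus [ 0.6847 -0.1047  0.2065]
```

```bash
cat > fit3.py <<'E'
exec(open('fit2.py').read().split("for p0")[0])
def render(t):
    M=R.from_euler('ZY',[t[3],-t[4]]).as_matrix();o=np.zeros((384*4,512*4),np.uint8)
    C=np.array([(x,t[5]*np.cos(a),t[5]*np.sin(a)) for x in(-.03,-.04) for a in A])
    for Q in(B+[t[6],0,0],C):
        h=cv2.convexHull(pj((Q)@M.T+t[:3]).astype(np.float32));cv2.fillConvexPoly(o,((h+.5)*4-.5).round().astype(int),1)
    return cv2.resize(o*255,(512,384),interpolation=cv2.INTER_AREA)/255.
res=[]
for p0 in np.radians([16,22,28]):
  for b in(0,.012):
    i=np.array([.814,-.046,.27,.32,p0,.016,b]);s=minimize(cost,i,method='Nelder-Mead',options=dict(maxfev=2500,initial_simplex=np.vstack([i,i+np.diag([.006,.006,.006,.04,.08,.003,.01])])))
    t=s.x;M=R.from_euler('ZY',[t[3],-t[4]]).as_matrix();print(s.fun.round(1),t.round(4),'pitch',np.degrees(t[4]).round(1),'focus',(t[:3]-.16*M[:,0]).round(4));res.append(s)
t=min(res,key=lambda s:s.fun).x
v=im.astype(np.uint8).copy();o=(render(t)>.5).astype(np.uint8)
cs,_=cv2.findContours(o,0,cv2.CHAIN_APPROX_NONE);big=cv2.resize(v[150:270,200:340],(700,600),interpolation=cv2.INTER_CUBIC)
for q in cs: cv2.polylines(big,[((q-[200,150])*5+2).astype(int)],True,(0,255,0),1)
cs,_=cv2.findContours(mask,0,cv2.CHAIN_APPROX_NONE)
for q in cs: cv2.polylines(big,[((q-[200,150])*5+2).astype(int)],True,(0,0,255),1)
cv2.imwrite('pics/fit.png',big)
E
python3 fit3.py
```

```text
[ 236  181   69   61 2502]
310.3 [ 0.8158 -0.0488  0.2685  0.3151  0.3214  0.0162  0.0051] pitch 18.4 focus [ 0.6714 -0.0959  0.218 ]
298.2 [ 0.8163 -0.0497  0.2684  0.348   0.3704  0.0153  0.0054] pitch 21.2 focus [ 0.6761 -0.1006  0.2105]
321.4 [ 0.8155 -0.0476  0.27    0.3358  0.3675  0.0162  0.0051] pitch 21.1 focus [ 0.6745 -0.0968  0.2125]
313.1 [ 0.8164 -0.049   0.2695  0.3579  0.3654  0.0167  0.0053] pitch 20.9 focus [ 0.6765 -0.1013  0.2123]
318.7 [ 0.8157 -0.0481  0.2697  0.3623  0.3817  0.0165  0.005 ] pitch 21.9 focus [ 0.6769 -0.1008  0.2101]
308.8 [ 0.817  -0.0499  0.2682  0.39    0.3897  0.0159  0.0048] pitch 22.3 focus [ 0.6801 -0.1062  0.2074]
```

View pics/fit.png

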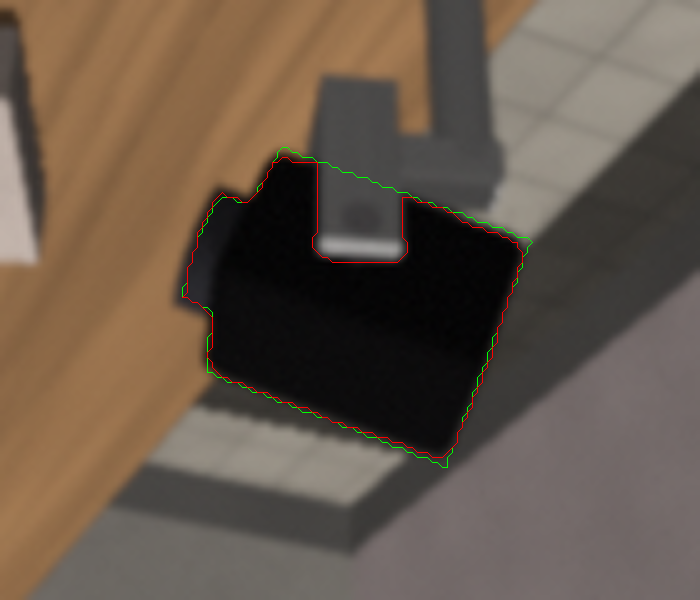

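The head fit is tight: pitch is about 21°, yaw about 0.33, and the focus is near (0.674, −0.096, 0.212). Next I'll go above the handle.

Run:
```python
from h import *
s=env.get_state();print(s['q'].round(2),R.from_rotvec(s['tcp_rot']).as_matrix().round(2).tolist())
plan([.489,.153,.24],down(1.85),15)
```

```text
[-0.88  0.54  0.6   1.52  0.39  1.15 -0.07] [[-0.34, 0.91, 0.25], [0.72, 0.42, -0.55], [-0.61, -0.01, -0.8]]
n 15 d [ 0.132 -0.024  0.043] a [-0.0198  0.0225 -0.0576] path [(np.float64(0.68), np.float64(0.15), np.float64(0.36)), (np.float64(0.63), np.float64(0.17), np.float64(0.31)), (np.float64(0.56), np.float64(0.17), np.float64(0.27))]
```

```bash
python3 -m creep '[{"fingers":1,"dx":0.132,"dy":-0.024,"dz":0.043,"ax":-0.02,"ay":0.0225,"az":-0.0576},{"fingers":1,"dx":0.132,"dy":-0.024,"dz":0.043,"ax":-0.02,"ay":0.0225,"az":-0.0576},{"fingers":1,"dx":0.132,"dy":-0.024,"dz":0.043,"ax":-0.02,"ay":0.0225,"az":-0.0576},{"fingers":1,"dx":0.132,"dy":-0.024,"dz":0.043,"ax":-0.02,"ay":0.0225,"az":-0.0576},{"fingers":1,"dx":0.132,"dy":-0.024,"dz":0.043,"ax":-0.02,"ay":0.0225,"az":-0.0576},{"fingers":1,"dx":0.132,"dy":-0.024,"dz":0.043,"ax":-0.02,"ay":0.0225,"az":-0.0576},{"fingers":1,"dx":0.132,"dy":-0.024,"dz":0.043,"ax":-0.02,"ay":0.0225,"az":-0.0576},{"fingers":1,"dx":0.132,"dy":-0.024,"dz":0.043,"ax":-0.02,"ay":0.0225,"az":-0.0576}]'
python3 -c "
from h import *
plan([.489,.153,.24],down(1.85),7)"
```

```text
clock: 12.35
tool_pos: [0.6189, 0.1739, 0.3033]
tcp_rot: [0.503, 2.814, -0.251]
wrist_force: [0.5, -0.2, -0.7]
gripper_width: 0.0855
finger_force: 0.0
n 7 d [ 0.132 -0.025  0.042] a [-0.0195  0.0227 -0.057 ] path [(np.float64(0.59), np.float64(0.18), np.float64(0.28)), (np.float64(0.55), np.float64(0.17), np.float64(0.27)), (np.float64(0.52), np.float64(0.17), np.float64(0.25))]
```

```bash
python3 -m creep '[{"fingers":1,"dx":0.132,"dy":-0.025,"dz":0.042,"ax":-0.0195,"ay":0.0227,"az":-0.057},{"fingers":1,"dx":0.132,"dy":-0.025,"dz":0.042,"ax":-0.0195,"ay":0.0227,"az":-0.057},{"fingers":1,"dx":0.132,"dy":-0.025,"dz":0.042,"ax":-0.0195,"ay":0.0227,"az":-0.057},{"fingers":1,"dx":0.132,"dy":-0.025,"dz":0.042,"ax":-0.0195,"ay":0.0227,"az":-0.057},{"fingers":1,"dx":0.132,"dy":-0.025,"dz":0.042,"ax":-0.0195,"ay":0.0227,"az":-0.057},{"fingers":1,"dx":0.132,"dy":-0.025,"dz":0.042,"ax":-0.0195,"ay":0.0227,"az":-0.057},{"fingers":1,"dx":0.132,"dy":-0.025,"dz":0.042,"ax":-0.0195,"ay":0.0227,"az":-0.057},{"fingers":1,"dx":0,"dy":0,"dz":0,"ax":0,"ay":0,"az":0},{"fingers":1,"dx":0,"dy":0,"dz":0,"ax":0,"ay":0,"az":0},{"fingers":1,"dx":0,"dy":0,"dz":0,"ax":0,"ay":0,"az":0}]'
python3 - <<'E'
from h import *
snap('wrist','w5.png')
for n in('handle','holder','seat','ampoule'):
  for r in env.spot_point('wrist',n): print(n,np.round(r['position'],3),round(r['score'],2),proj('wrist',r['position']))
print(env.get_state()['q'].round(2))
print('tab top ends',[proj('wrist',[.4897+d*.961,.153+d*.276,.056]) for d in(-.015,.015)])
E
```

```text
clock: 13.35
tool_pos: [0.4912, 0.1539, 0.2406]
tcp_rot: [-0.428, 3.109, -0.002]
wrist_force: [-0.4, 0.1, 0.3]
gripper_width: 0.0855
finger_force: 0.0
handle [0.486 0.154 0.036] 0.79 [261. 164.]
handle [0.498 0.295 0.036] 0.79 [372. 205.]
holder [ 0.545  0.314 -0.002] 0.81 [362. 231.]
holder [ 0.54   0.169 -0.003] 0.72 [261. 200.]
seat [0.584 0.183 0.01 ] 0.76 [261. 236.]
seat [0.593 0.324 0.01 ] 0.72 [358. 268.]
ampoule [0.586 0.181 0.008] 0.6 [260. 236.]
[-0.36  0.34 -0.07  2.07  0.04  0.74  1.39]
tab top ends [array([259., 158.]), array([259., 185.])]
```

View pics/w5.png

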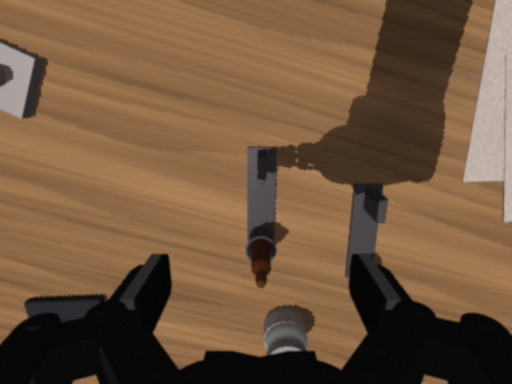

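The picture shows the ampoule standing upright in our holder, with the foot and cup at (261,245) and the tip at (261,283). The tab top is near (263,164), aligned between the fingers and about 3 mm off in tool y.

Run:
```python
from h import *
print(delta([.4885,.1555,.0195],down(1.85)))
```

```text
(array([0.013, 0.015, 1.472]), array([-0.001,  0.001, -0.002]))
```

```bash
python3 -m creep '[{"fingers":1,"dx":0.013,"dy":0.015,"dz":0.3,"ax":0,"ay":0,"az":0},{"fingers":1,"dx":0,"dy":0,"dz":0.3,"ax":0,"ay":0,"az":0},{"fingers":1,"dx":0,"dy":0,"dz":0.3,"ax":0,"ay":0,"az":0},{"fingers":1,"dx":0,"dy":0,"dz":0.3,"ax":0,"ay":0,"az":0},{"fingers":1,"dx":0,"dy":0,"dz":0.2,"ax":0,"ay":0,"az":0},{"fingers":1,"dx":0,"dy":0,"dz":0.07,"ax":0,"ay":0,"az":0},{"fingers":1,"dx":0,"dy":0,"dz":0,"ax":0,"ay":0,"az":0},{"fingers":0,"dx":0,"dy":0,"dz":0,"ax":0,"ay":0,"az":0},{"fingers":-0.5,"dx":0,"dy":0,"dz":0,"ax":0,"ay":0,"az":0},{"fingers":-0.6,"dx":0,"dy":0,"dz":0,"ax":0,"ay":0,"az":0}]'
python3 -m creep '[{"fingers":-0.8,"dx":0,"dy":0,"dz":0,"ax":0,"ay":0,"az":0},{"fingers":-0.8,"dx":0,"dy":0,"dz":0,"ax":0,"ay":0,"az":0},{"fingers":-1,"dx":0,"dy":0,"dz":0,"ax":0,"ay":0,"az":0},{"fingers":-1,"dx":0,"dy":0,"dz":0,"ax":0,"ay":0,"az":0},{"fingers":-1,"dx":0,"dy":0,"dz":0,"ax":0,"ay":0,"az":0},{"fingers":-1,"dx":0,"dy":0,"dz":0,"ax":0,"ay":0,"az":0}]'
```

```text
clock: 14.6
tool_pos: [0.489, 0.1552, 0.0211]
tcp_rot: [-0.431, 3.108, -0.001]
wrist_force: [1.1, 0.2, 0.3]
gripper_width: 0.0437
finger_force: 0.0
clock: 15.2
tool_pos: [0.4885, 0.155, 0.0203]
tcp_rot: [-0.431, 3.109, -0.001]
wrist_force: [-0.6, 0.3, 7.5]
gripper_width: 0.0093
finger_force: 58.4
```

```bash
python3 -m creep '[{"fingers":-1,"dx":0,"dy":0,"dz":-0.03,"ax":0,"ay":0,"az":0},{"fingers":-1,"dx":0,"dy":0,"dz":-0.06,"ax":0,"ay":0,"az":0},{"fingers":-1,"dx":0,"dy":0,"dz":-0.1,"ax":0,"ay":0,"az":0},{"fingers":-1,"dx":0,"dy":0,"dz":-0.12,"ax":0,"ay":0,"az":0},{"fingers":-1,"dx":0,"dy":0,"dz":-0.12,"ax":0,"ay":0,"az":0},{"fingers":-1,"dx":0,"dy":0,"dz":-0.12,"ax":0,"ay":0,"az":0},{"fingers":-1,"dx":0,"dy":0,"dz":-0.1,"ax":0,"ay":0,"az":0},{"fingers":-1,"dx":0,"dy":0,"dz":-0.05,"ax":0,"ay":0,"az":0},{"fingers":-1,"dx":0,"dy":0,"dz":0,"ax":0,"ay":0,"az":0},{"fingers":-1,"dx":0,"dy":0,"dz":0,"ax":0,"ay":0,"az":0}]'
python3 - <<'E'
from h import *
im=snap('wrist','w6.png')
for n in('seat','ampoule','ampoule_mid','handle'):
  for r in env.spot_point('wrist',n)[:2]: print(n,np.round(r['position'],3),round(r['score'],2))
  for r in env.spot_point('scene',n)[:3]: print('  scene',np.round(r['position'],3),round(r['score'],2))
H=R.from_euler('ZY',[.33,-.365]).as_matrix();F=np.array([.674,-.0964,.212])
Rm=H@np.diag([-1,1,-1]);P=F-Rm@[-.101,-.002,-.0447];print(P)
plan(P,Rm,16)
E
```

```text
clock: 16.2
tool_pos: [0.4878, 0.1549, 0.1245]
tcp_rot: [-0.432, 3.11, -0.002]
wrist_force: [-0.1, -0.5, -1.6]
gripper_width: 0.0094
finger_force: 58.4
seat [0.592 0.327 0.009] 0.55
  scene [0.588 0.181 0.004] 0.89
  scene [0.591 0.323 0.011] 0.67
  scene [ 0.461 -0.216  0.002] 0.59
  scene [ 0.563 -0.253  0.002] 0.59
  scene [ 0.463 -0.217  0.059] 0.63
  scene [ 0.567 -0.256  0.055] 0.5
handle [0.497 0.299 0.036] 0.75
handle [0.486 0.154 0.141] 0.65
  scene [0.489 0.15  0.038] 0.56
  scene [0.495 0.297 0.04 ] 0.56
[ 0.59919083 -0.11990993  0.13419279]
n 16 d [-0.011 -0.123 -0.002] a [-0.0004 -0.0145 -0.0021] path [(np.float64(0.51), np.float64(0.09), np.float64(0.13)), (np.float64(0.54), np.float64(0.02), np.float64(0.13)), (np.float64(0.57), np.float64(-0.05), np.float64(0.13))]
```

View pics/w6.png

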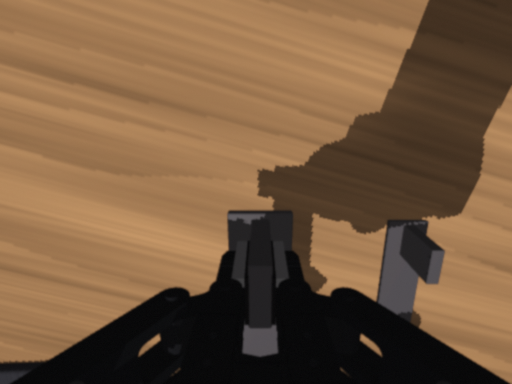

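The wrist view shows the tab clamped, with the strip end centred at (260,212) and no visible roll. Now I'll move it to the camera.

```bash
python3 -m creep '[{"fingers":-1,"dx":-0.011,"dy":-0.123,"dz":-0.002,"ax":0,"ay":-0.0145,"az":-0.002},{"fingers":-1,"dx":-0.011,"dy":-0.123,"dz":-0.002,"ax":0,"ay":-0.0145,"az":-0.002},{"fingers":-1,"dx":-0.011,"dy":-0.123,"dz":-0.002,"ax":0,"ay":-0.0145,"az":-0.002},{"fingers":-1,"dx":-0.011,"dy":-0.123,"dz":-0.002,"ax":0,"ay":-0.0145,"az":-0.002},{"fingers":-1,"dx":-0.011,"dy":-0.123,"dz":-0.002,"ax":0,"ay":-0.0145,"az":-0.002},{"fingers":-1,"dx":-0.011,"dy":-0.123,"dz":-0.002,"ax":0,"ay":-0.0145,"az":-0.002},{"fingers":-1,"dx":-0.011,"dy":-0.123,"dz":-0.002,"ax":0,"ay":-0.0145,"az":-0.002},{"fingers":-1,"dx":-0.011,"dy":-0.123,"dz":-0.002,"ax":0,"ay":-0.0145,"az":-0.002},{"fingers":-1,"dx":-0.011,"dy":-0.123,"dz":-0.002,"ax":0,"ay":-0.0145,"az":-0.002},{"fingers":-1,"dx":-0.011,"dy":-0.123,"dz":-0.002,"ax":0,"ay":-0.0145,"az":-0.002}]'
python3 - <<'E'
from h import *
H=R.from_euler('ZY',[.33,-.365]).as_matrix();F=np.array([.674,-.0964,.212])
Rm=H@np.diag([-1,1,-1]);P=F-Rm@[-.101,-.002,-.0447]
plan(P,Rm,6)
E
```

```text
clock: 17.65
tool_pos: [0.5563, -0.0179, 0.1297]
tcp_rot: [-0.446, 2.879, 0.044]
wrist_force: [0.8, -0.2, -1.6]
gripper_width: 0.009
finger_force: 58.5
n 6 d [-0.011 -0.123 -0.002] a [-0.0012 -0.0144 -0.0022] path [(np.float64(0.57), np.float64(-0.04), np.float64(0.13)), (np.float64(0.58), np.float64(-0.07), np.float64(0.13)), (np.float64(0.59), np.float64(-0.09), np.float64(0.13))]
```

```bash
python3 -m creep '[{"fingers":-1,"dx":-0.011,"dy":-0.123,"dz":-0.002,"ax":-0.001,"ay":-0.0144,"az":-0.002},{"fingers":-1,"dx":-0.011,"dy":-0.123,"dz":-0.002,"ax":-0.001,"ay":-0.0144,"az":-0.002},{"fingers":-1,"dx":-0.011,"dy":-0.123,"dz":-0.002,"ax":-0.001,"ay":-0.0144,"az":-0.002},{"fingers":-1,"dx":-0.011,"dy":-0.123,"dz":-0.002,"ax":-0.001,"ay":-0.0144,"az":-0.002},{"fingers":-1,"dx":-0.011,"dy":-0.123,"dz":-0.002,"ax":-0.001,"ay":-0.0144,"az":-0.002},{"fingers":-1,"dx":-0.011,"dy":-0.123,"dz":-0.002,"ax":-0.001,"ay":-0.0144,"az":-0.002},{"fingers":-1,"dx":0,"dy":0,"dz":0,"ax":0,"ay":0,"az":0},{"fingers":-1,"dx":0,"dy":0,"dz":0,"ax":0,"ay":0,"az":0},{"fingers":-1,"dx":0,"dy":0,"dz":0,"ax":0,"ay":0,"az":0}]'
python3 - <<'E'
from h import *
a=snap('scene','s1.png');b=snap('top','t1.png')
for c in('scene','top'):
  for n in('seat','ampoule','ampoule_mid','handle','camera_head'):
    for r in env.spot_point(c,n)[:3]: print(c,n,np.round(r['position'],3),round(r['score'],2),proj(c,r['position']))
H=R.from_euler('ZY',[.33,-.365]).as_matrix();F=np.array([.674,-.0964,.212])
a=cv2.resize(a[150:290,190:330],(560,560),interpolation=cv2.INTER_CUBIC);b=cv2.resize(b[80:220,240:300],(240,560),interpolation=cv2.INTER_CUBIC)
for im,c,o in((a,'scene',(190,150)),(b,'top',(240,80))):
    for k,col in((-.056,(0,255,0)),(0,(255,0,0)),(.056,(0,255,0))):
        q=(proj(c,F+H[:,2]*k)-o)*4+2;cv2.circle(im,tuple(q.astype(int).tolist()),4,col,-1)
cv2.imwrite('pics/pres.png',np.hstack([a,b])[:,:,::-1])
E
```

```text
clock: 18.55
tool_pos: [0.5987, -0.1187, 0.1345]
tcp_rot: [-0.455, 2.744, 0.082]
wrist_force: [0.2, 0.4, -1.8]
gripper_width: 0.0095
finger_force: 58.5
scene seat [0.59  0.324 0.012] 0.76 [358. 202.]
scene seat [ 0.694 -0.09   0.153] 0.7 [237. 232.]
scene ampoule [ 0.563 -0.254  0.002] 0.82 [158. 258.]
scene ampoule [ 0.754 -0.35  -0.   ] 0.62 [135. 336.]
scene ampoule [ 0.692 -0.084  0.158] 0.54 [239. 230.]
scene ampoule_mid [ 0.567 -0.254  0.056] 0.84 [156. 245.]
scene handle [0.496 0.296 0.038] 0.79 [334. 178.]
scene handle [ 0.59  -0.123  0.152] 0.75 [207. 207.]
scene camera_head [ 0.813 -0.043  0.269] 0.77 [283. 225.]
top seat [ 0.688 -0.087  0.162] 0.87 [280. 170.]
top seat [ 0.669 -0.096  0.217] 0.75 [285. 171.]
top ampoule [ 0.688 -0.085  0.159] 0.63 [280. 170.]
top ampoule [ 0.81  -0.044 -0.003] 0.19 [264. 147.]
top ampoule_mid [ 0.669 -0.095  0.215] 0.53 [284. 172.]
top handle [ 0.588 -0.122  0.147] 0.73 [293. 204.]
top handle [0.491 0.3   0.04 ] 0.64 [157. 245.]
top camera_head [ 0.81  -0.048  0.27 ] 0.8 [266. 118.]
```

View pics/pres.png

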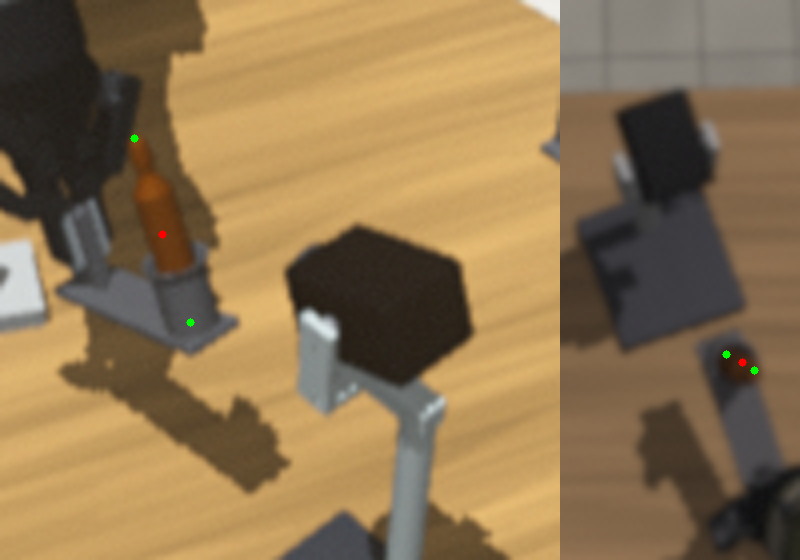

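The picture shows the ampoule's tip, middle and foot on the markers of the target axis in both views. It is seated in the cup and held by the handle only, and the network seat estimate agrees within about 3 mm. Handing in.

```bash
python3 -c "
from h import *
s=env.get_state();print(s['tool_pos'],s['finger_force']);print(env.finish_job())"
```

```text
[ 0.59897099 -0.11956205  0.13459704] 58.52045774459839
the job is handed in; nothing more can be done
None
```

I seated the ampoule in the right-hand holder, let go, and lifted the holder by its handle to the inspection camera. I handed the job in at about 19 s of the 53 s. Both overview cameras showed the ampoule within a few millimetres of my focus estimate, but the hand-in returned no verdict.

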